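# Set a pull-to-unlock dispenser dial to the spout over the open beaker

## Task

The dispenser's black dial is locked in its closed position. Pull the knob straight up until it is free, turn it towards the spout that has the open beaker under it, feel for the locking notch on that side, and push the knob fully home so that it locks there. Never force the knob against its lock, neither turning nor pushing, leave the beaker and the closed jar standing where they are, and let go at the end.

Things in the scene. Friction and masses are not known exactly. Their poses are not given: they have to be found in the camera images.
- dispenser: White box on the worktop, fixed, 110 x 128 mm, 100 mm high, with a 79 mm round aluminium rim on top (rim top at 119 mm) in which the black dial sits. Origin on the worktop under the dial's axis, z up, front = -x side, marked by a dot (closed). Two steel spouts stand out 60 degrees either side of the front as seen from the axis, with a short black line on top towards each.
- dial: Fixed bush on the dial's axis, hidden under the knob, 100 mm above the worktop; axes as the dispenser's. With the knob in, a key 6 mm wide under the knob's skirt, 28 mm from the axis, sits in a notch between steel lock blocks. Pressing or turning the key against the blocks with more than 22 N (0.6 N m when turning) is forcing it.
- knob_grip (a point): Centre of the knob's upright bar grip, on the axis, half-way up it: 135.5 mm above the worktop with the knob in. Bar 46 long, 14 wide, 32 mm high, on a black round skirt 67 mm across (skirt top at 119.5 mm, bar top at 151.5). Moves and turns with the knob: x along the bar, y across, z up. The -x end, with a nose and white line, is the pointer.
- dial_lift (a joint): How far the knob is pulled up, m: 0 fully in, 0.010 at its upper stop. About 3 N of friction both ways; it stays where it is left, also when up. Above 0.009 it is free to turn. Lowered anywhere but over a notch, the key lands on the lock blocks at about 0.0085 and the knob goes no lower.
- dial_turn (a joint): Turn of the knob, rad: 0 points to the front dot, positive anticlockwise from above (to the right-hand spout, whose line is at 1.05; left -1.05), stops at -1.40 and 1.40; light friction. Play in the closed notch 0.14 each way. Each side has one hidden notch, its centre 0.13 to 0.28 off the spout's line, to the one or the other side; it takes the key within 0.05 each way and is found by feel.
- spout_left (a point): Point 5 mm below the mouth of the left-hand spout (dispenser's +y side), 115 mm from the dial's axis and 73.5 mm above the worktop; the knob is turned negative to point to it.
- spout_right (a point): Point 5 mm below the mouth of the right-hand spout (dispenser's -y side), 115 mm from the dial's axis and 73.5 mm above the worktop; the knob is turned positive to point to it.
- beaker_centre (a point): Centre, half-way up, of the open clear beaker, 54 mm across and 70 mm high, loose, standing under one of the spouts.
- jar_centre (a point): Centre, half-way up, of the closed white screw-top jar, 44 mm across and 61 mm high, loose, standing under the other spout; it is not to be filled.
Not all that is in view belongs to the job. Leave any green or yellow look-alike of the part that bears beaker_centre alone.

How it is judged:
By the outcome, as a careful person would: the job done as asked, in the order asked, and still so for the second after the job is handed in, with the robot touching nothing.
It also fails if it takes over 42 s, if anything falls off the work surface, if the arm or the gripper's body presses on something with over 40 N, if the wrist force passes 120 N, or if a joint passes its speed limit or range.

## Robot

A 6-joint arm with a two-finger parallel gripper is mounted at the origin on a cart in front of the work surface, level with it; the furniture and walls round the work are solid. World frame = base frame: x ahead of the robot, y to its left, z up, the work surface at z = 0. Lengths are in m, angles in rad, forces in N, time in s.
With the tool pointing down it reaches from about 0.4 to 0.825 m from the base axis. Payload 7 kg.
Tool frame: the origin (TCP) lies at the very end of the fingers, on their centre line; the grasp point (between the pads) lies 19 mm behind it; y points along the fingers, z is the direction in which the jaws open and shut, and the axes are right-handed (so a half turn about y gives the same grasp; the last joint's range is limited). The gripper opens to 88 mm and grips with 3 to 60 N. Pads are 19 mm wide; open, the fingers measure 130 mm over their backs; the gripper's body (78 mm by 193 mm) begins 47 mm behind the grasp point.
Start: joints at [1.611, 0.359, 0.012, 0, -1.224, -0.288], TCP at [0.166, 0.654, 0.227] pointing down, gripper open.
Joint ranges: [-3.07, 3.07], [-1.43, 2.12], [-1.02, 1.25], [-3.03, 1.67], [-3.05, -0], [-3.03, 3.03]. Speed limits (rad/s): [2.39, 2.39, 3.01, 3.14, 3.14, 3.14].

## Interface

Orientations are given as [roll, pitch, yaw] about the fixed x, y, z axes, in that order (R = Rz(yaw) Ry(pitch) Rx(roll)).
In Python, from station import get_state, grab_frame, job_done, regions_of gives the robot as it stands.
- The arm moves only by the tool drive_tool, never from a script. Its argument "rows" is a list of rows, each a list of 3 entries, a list of its own where there are three numbers: the shift along the world's x, y, z as a fraction of full scale, then the turn about the world's z as a fraction of full scale, then the opening, from 0 (shut) to 1 (fully open). A call has 1 to 12 rows; each row is the pose to reach, as a shift and turn from the pose commanded when the call began; what a row does not reach only later rows make up. Full scale, the value 1, is 30 cm for a shift and 90 degrees for a turn. A row lasts 1/10 s, in which the tool goes at most 50 mm and 8.59 degrees, less where a joint would pass 70% of its speed; a pose out of reach is approached as far as the arm can. A call with a number of a shift or a turn outside -1 to 1 is refused whole. A call with a gripper value outside its range is refused whole. The fingers move at their own pace and stop on an object; "newtons" is the grip in N (left out, the last holds). Time passes only in rows, so rows that repeat a pose let the fingers close. It gives the time, the measured TCP pose, the force and the opening at its end, in the units of the state.
- get_state(): the state, without advancing time (a new reading comes with each control period).
- grab_frame(name): name is "scene" or "side" or "wrist"; returns a dict with "img" (420x560x3 uint8, blue, green, red), "fx", "fy", "cx", "cy" (pixels), "T" (4x4, takes a point from camera to world coordinates); the wrist camera has in their place "hand_eye" (4x4, takes a point from camera to tool coordinates, whose origin is the TCP and whose axes are the tool frame's). Camera axes: x right, y down, z forward; pixel columns grow to the right and rows downward; lengths in m; the calibration is good to about 2 mm. A picture is of the moment at which its call begins: read the wrist's pose just before it. There is no depth.
- job_done(): hands the job in, once; it reports no verdict.
Trained networks look in a picture, given as the dict that the camera call returned (one of the last four; its "shot" number tells which), for a name from the list of things; names that differ only in an ending like _2 or _b are one class to them, and where a whole thing is asked for, a point or a joint stands for the part that bears it (a point fixed in the world has none). Each returns a list of dicts, best first, with "confidence" (0 to 1); they miss things now and then, are a little off and sometimes report something else, mostly with a low value. They report only what shows in the picture. A call takes as long as a camera call. They do not tell look-alikes from the thing itself.
- regions_of(picture, thing): "pixels" (420x560 bool, what is visible of it) and "box" ([left, top, right, bottom] in pixels, round what is visible of it).
The state is a dict: "t": time; "q": joint angles; "qd": joint speeds; "joint_efforts": joint torques, N m; "eef_pos": TCP position; "ee_rot": TCP orientation; "force": force on the tool from outside, world axes, zero at the start; "moment": the same for the moment, N m; "width": finger opening in m.
Only numpy, scipy, OpenCV 4.12 (cv2) and the standard library are available. Lean on these libraries where they do the work, as an engineer would, in place of code of your own. Each camera call takes 0.05 s, during which the arm holds its last target. There are 200 camera calls.

## Working session

There is one attempt and no reset: what is moved stays moved. The work goes in short steps, Python scripts to look and compute and a tool call to move; the robot and the scene stay as the last step left them, time stands still between calls to the robot, and variables do not carry over. Pictures are saved under pics/ and viewed, about 8 in all and at most 12, crops included, and the job is handed in when it is done.

Besides the shell and the picture viewer there is one more tool, called after ">>>" in YAML: its name, and indented under it one key for each argument. drive_tool: Moves the arm, as the interface text tells. Its arguments: {"type":"object","properties":{"rows":{"type":"array"},"newtons":{"type":"number"}},"required":["rows"]}

```bash
mkdir -p pics
cat > h.py <<'E'
import numpy as np, cv2
from station import *
def show(names=("scene","side")):
    r={}
    for n in names: r[n]=grab_frame(n)
    return r
def ray(f,u,v,T):
    d=T[:3,:3]@np.array([(u-f["cx"])/f["fx"],(v-f["cy"])/f["fy"],1]); return T[:3,3],d
def atz(f,u,v,z,T=None):
    T=np.array(f["T"]) if T is None else T
    o,d=ray(f,u,v,T); return o+d*(z-o[2])/d[2]
E
python3 - <<'E'
from h import *
s=get_state(); print({k:np.round(s[k],3) for k in("t","q","eef_pos","ee_rot","force","width")})
r=show()
cv2.imwrite("pics/a.png",r["scene"]["img"]);cv2.imwrite("pics/b.png",r["side"]["img"])
for n,f in r.items():
  print(n,np.round(f["T"],3).tolist(),f["fx"])
  for t in("dispenser","knob_grip","beaker_centre","jar_centre"):
    for x in regions_of(f,t)[:3]:
      v,u=np.nonzero(x["pixels"]); print(n,t,round(x["confidence"],2),np.round(x["box"]),round(u.mean()),round(v.mean()),np.round(atz(f,u.mean(),v.mean(),{"d":.06,"k":.1355,"b":.035,"j":.03}[t[0]]),3))
E
```

```text
{'t': np.float64(0.0), 'q': array([ 1.611,  0.359,  0.011, -0.   , -1.224, -0.288]), 'eef_pos': array([0.165, 0.654, 0.226]), 'ee_rot': array([-1.569,  0.   ,  2.894]), 'force': array([ 0.771, -0.399, -0.641]), 'width': np.float64(0.088)}
scene [[0.835, -0.353, 0.421, 0.147], [-0.549, -0.504, 0.666, -0.361], [-0.023, -0.788, -0.615, 0.638], [0.0, 0.0, 0.0, 1.0]] 417.17395718411746
scene dispenser 0.71 [279. 187. 310. 216.] 295 203 [0.589 0.267 0.06 ]
scene dispenser 0.58 [246. 197. 335. 267.] 294 231 [0.529 0.187 0.06 ]
scene knob_grip 0.8 [280. 188. 311. 215.] 295 203 [0.532 0.186 0.135]
scene beaker_centre 0.88 [241. 292. 269. 337.] 254 314 [0.359 0.066 0.035]
scene beaker_centre 0.87 [283. 250. 313. 293.] 299 271 [0.485 0.106 0.035]
scene beaker_centre 0.66 [340. 204. 368. 244.] 355 222 [0.676 0.159 0.035]
scene jar_centre 0.83 [238. 208. 261. 237.] 248 222 [0.483 0.303 0.03 ]
side [[0.94, -0.213, 0.268, 0.293], [-0.342, -0.6, 0.723, -0.394], [0.007, -0.771, -0.637, 0.639], [0.0, 0.0, 0.0, 1.0]] 442.7583939509682
side dispenser 0.96 [253. 200. 336. 282.] 299 243 [0.535 0.183 0.06 ]
side beaker_centre 0.83 [353. 222. 385. 258.] 368 242 [0.678 0.164 0.035]
side beaker_centre 0.79 [274. 265. 304. 304.] 287 284 [0.486 0.114 0.035]
side beaker_centre 0.78 [204. 300. 240. 349.] 225 323 [0.358 0.066 0.035]
side jar_centre 0.87 [243. 209. 264. 236.] 254 223 [0.48  0.302 0.03 ]
side jar_centre 0.74 [283. 194. 318. 230.] 300 212 [0.586 0.305 0.03 ]
side jar_centre 0.4 [284. 194. 317. 226.] 300 212 [0.585 0.306 0.03 ]
```

```bash
python3 -c "
import cv2
a=cv2.imread('pics/a.png')[170:350,200:400];b=cv2.imread('pics/b.png')[170:360,190:400]
cv2.imwrite('pics/c.png',cv2.resize(a,None,fx=3.3,fy=3.3,interpolation=2));cv2.imwrite('pics/d.png',cv2.resize(b,None,fx=3.1,fy=3.1,interpolation=2))"
```

```text
(no output)
```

View pics/c.png

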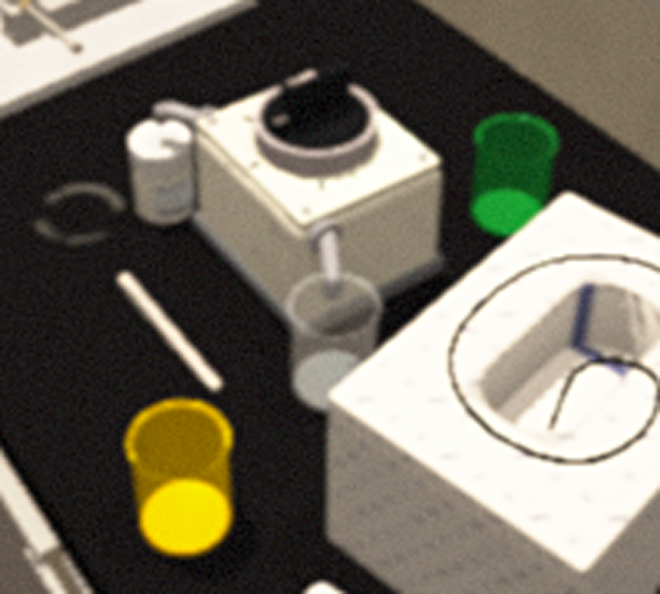

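View pics/d.png

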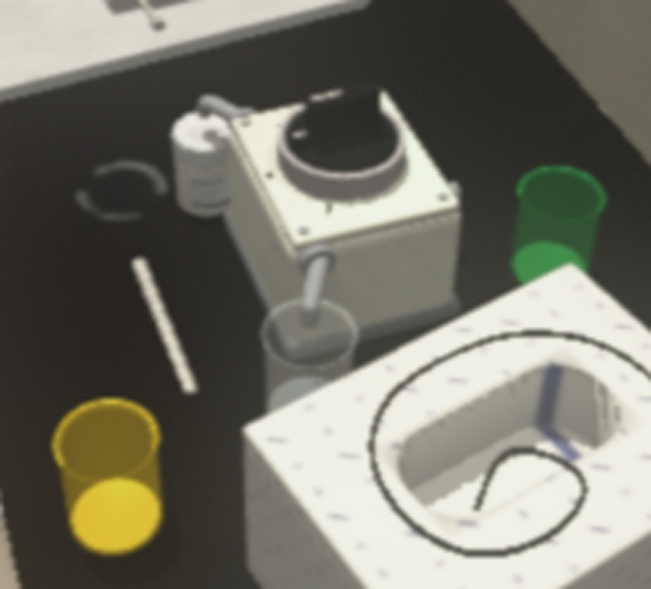

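The clear beaker, scene px (299,271), stands under the right-hand spout. The closed jar (248,222) is under the left. The yellow beaker (254,314) and green beaker (355,222) are look-alikes, and the clear one is the match: it stands under a spout and isn't coloured. So the knob turns positive. The pointer's nose faces front, towards -x. The axis is at about (0.543, 0.204), so I'm moving above it.

>>> drive_tool:
  rows:
    - [[0.6, -0.75, 0.25], 0.158, 1]
    - [[0.6, -0.75, 0.25], 0.158, 1]
    - [[0.6, -0.75, 0.25], 0.158, 1]
    - [[0.6, -0.75, 0.25], 0.158, 1]
    - [[0.6, -0.75, 0.25], 0.158, 1]
    - [[0.6, -0.75, 0.25], 0.158, 1]
    - [[0.6, -0.75, 0.25], 0.158, 1]

```text
t: 1.2
eef_pos: [0.3484, 0.4263, 0.3044]
ee_rot: [-1.574, 0.002, 3.138]
force: [-0.8, 1.3, -0.3]
width: 0.0877
```

>>> drive_tool:
  rows:
    - [[0.6, -0.75, 0], 0, 1]
    - [[0.6, -0.75, 0], 0, 1]
    - [[0.6, -0.75, 0], 0, 1]
    - [[0.6, -0.75, 0], 0, 1]
    - [[0.6, -0.75, 0], 0, 1]
    - [[0.6, -0.75, 0], 0, 1]
    - [[0.6, -0.75, 0], 0, 1]
    - [[0.6, -0.75, 0], 0, 1]

```text
t: 2.0
eef_pos: [0.5259, 0.2038, 0.3012]
ee_rot: [-1.571, -0.001, 3.14]
force: [-0.1, 0.2, -0.2]
width: 0.0872
```

```bash
cat >> h.py <<'E'
from scipy.spatial.transform import Rotation as Ro
def wrist():
    s=get_state(); f=grab_frame("wrist"); T=np.eye(4)
    T[:3,:3]=Ro.from_euler("xyz",s["ee_rot"]).as_matrix(); T[:3,3]=s["eef_pos"]
    return s,f,T@np.array(f["hand_eye"])
E
python3 - <<'E'
from h import *
s,f,T=wrist()
print({k:np.round(s[k],4) for k in("t","q","eef_pos","ee_rot","force")}); print(np.round(T,3).tolist(),f["fx"],np.round(f["hand_eye"],3).tolist())
cv2.imwrite("pics/e.png",f["img"]); np.savez("w.npz",img=f["img"],T=T,fx=f["fx"],fy=f["fy"],cx=f["cx"],cy=f["cy"])
for t in("dispenser","knob_grip","dial","beaker_centre","jar_centre"):
    for x in regions_of(f,t)[:2]:
      v,u=np.nonzero(x["pixels"]); print(t,round(x["confidence"],2),np.round(x["box"]),np.round(cv2.minAreaRect(np.c_[u,v].astype(np.float32))[0]),np.round(atz(f,u.mean(),v.mean(),{"d":.1,"k":.14,"b":.035,"j":.03}[t[0]],T),4))
E
```

```text
{'t': np.float64(2.0), 'q': array([ 7.1650e-01,  1.3610e-01, -1.1580e-01, -2.0000e-04, -1.3194e+00,
        8.5250e-01]), 'eef_pos': array([0.5259, 0.2038, 0.3012]), 'ee_rot': array([-1.5707e+00, -5.0000e-04,  3.1398e+00]), 'force': array([-0.101 ,  0.1941, -0.1505])}
[[-0.001, -0.961, -0.276, 0.601], [-1.0, 0.001, 0.001, 0.203], [-0.001, 0.276, -0.961, 0.459], [0.0, 0.0, 0.0, 1.0]] 298.31324789935996 [[-0.001, 0.961, 0.276, -0.075], [0.001, -0.276, 0.961, -0.158], [1.0, 0.001, -0.001, 0.0], [0.0, 0.0, 0.0, 1.0]]
dispenser 0.88 [210. 102. 366. 216.] [288. 160.] [0.55   0.2001 0.1   ]
knob_grip 0.81 [261. 150. 316. 203.] [288. 174.] [0.5475 0.2007 0.14  ]
dial 0.7 [258. 146. 319. 206.] [288. 175.] [0.5404 0.2004 0.1   ]
beaker_centre 0.72 [301.  34. 346.  86.] [325.  60.] [0.6791 0.1535 0.035 ]
beaker_centre 0.59 [354. 264. 378. 307.] [364. 285.] [0.3521 0.0786 0.035 ]
```

View pics/e.png

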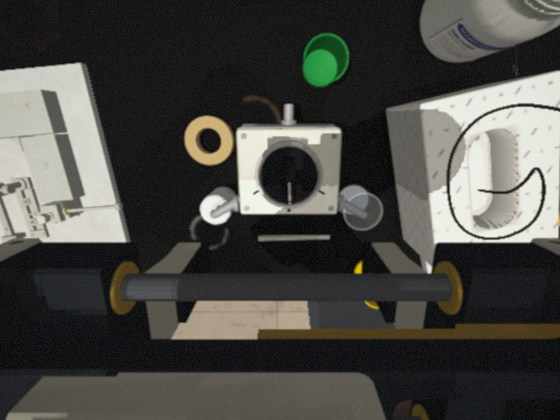

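The wrist view shows the dial at (289,174), with its white line towards the front dot. The jar is at (215,206) and the beaker at (360,208). Next I'm refining the axis and yaw, and checking the tall white box on the right for clearance.

Run:
```python
from h import *
w=np.load("w.npz"); f={k:float(w[k]) for k in("fx","fy","cx","cy")}; T=w["T"]; img=w["img"]
g=cv2.cvtColor(img,cv2.COLOR_BGR2GRAY)
# rectify to plan view: plane z
def plan(z,x0=.42,x1=.68,y0=.06,y1=.34,s=2500):
    P=np.array([[x,y,z] for x,y in((x1,y1),(x1,y0),(x0,y0),(x0,y1))]); c=(P-T[:3,3])@T[:3,:3]
    uv=np.c_[f["cx"]+f["fx"]*c[:,0]/c[:,2],f["cy"]+f["fy"]*c[:,1]/c[:,2]].astype(np.float32)
    W,H=int((y1-y0)*s),int((x1-x0)*s)
    M=cv2.getPerspectiveTransform(uv,np.float32([[0,0],[W,0],[W,H],[0,H]]))
    return cv2.warpPerspective(img,M,(W,H),flags=2),lambda u,v:(x1-v/s,y1-u/s)
p,tr=plan(.119); cv2.imwrite("pics/f.png",p)
gg=cv2.GaussianBlur(cv2.cvtColor(p,cv2.COLOR_BGR2GRAY),(5,5),0)
c=cv2.HoughCircles(gg,cv2.HOUGH_GRADIENT,1.5,50,param1=80,param2=30,minRadius=75,maxRadius=108)
print("rim",[(np.round(tr(a,b),4),r/2500) for a,b,r in c[0][:3]])
p,tr=plan(.100); gg=cv2.cvtColor(p,cv2.COLOR_BGR2GRAY)
m=cv2.morphologyEx((gg>110).astype(np.uint8),cv2.MORPH_OPEN,np.ones((15,15)))
for k in cv2.findContours(m,0,2)[0]:
    if cv2.contourArea(k)>2e4: r=cv2.minAreaRect(k); print("box",np.round(tr(*r[0]),4),np.array(r[1])/2500,r[2])
```

```text
rim [(array([0.5417, 0.2011], dtype=float32), np.float32(0.0336)), (array([0.5603, 0.2245], dtype=float32), np.float32(0.0402)), (array([0.5075, 0.1063], dtype=float32), np.float32(0.03414))]
box [0.551  0.2271] [0.13536707 0.18020784] 84.42780303955078
```

View pics/f.png

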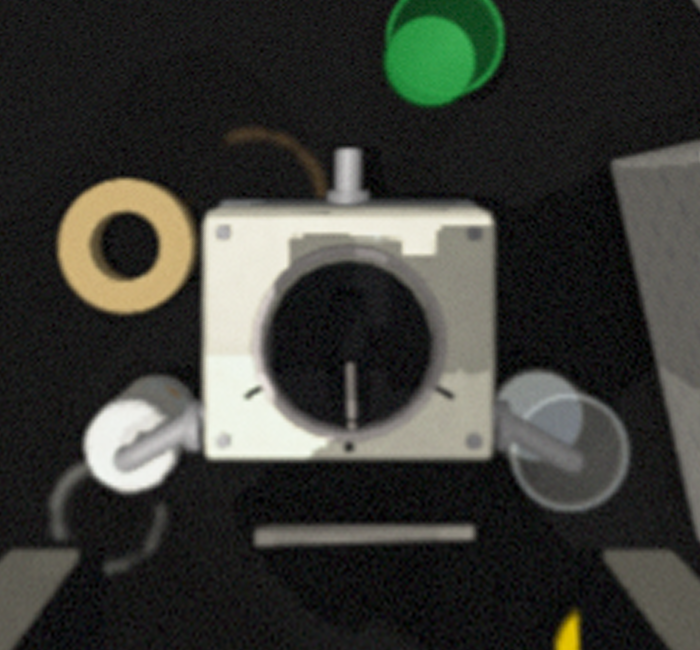

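Run:
```python
from h import *
w=np.load("w.npz"); fw={k:float(w[k]) for k in("fx","fy","cx","cy")}
r=show()
R=[ray(r["scene"],372,228.5,np.array(r["scene"]["T"])),ray(r["side"],374.5,255.5,np.array(r["side"]["T"])),ray(fw,388,107,w["T"])]
for ii in([0,1],[0,2],[1,2],[0,1,2]):
    A=0;b=0
    for i in ii:
        o,d=R[i]; d=d/np.linalg.norm(d); P=np.eye(3)-np.outer(d,d); A=A+P; b=b+P@o
    print(ii,np.round(np.linalg.solve(A,b),3))
for z in(.1,.13,.16,.2): print(z,atz(fw,388,107,z,w["T"]),atz(fw,411,240,z,w["T"]))
```

```text
[0, 1] [0.62  0.055 0.116]
[0, 2] [0.627 0.077 0.095]
[1, 2] [0.626 0.08  0.091]
[0, 1, 2] [0.63  0.076 0.094]
0.1 [0.61787845 0.08701744 0.1       ] [0.45511507 0.04210241 0.1       ]
0.13 [0.61643769 0.09672338 0.13      ] [0.46727279 0.05556089 0.13      ]
0.16 [0.61499693 0.10642932 0.16      ] [0.47943051 0.06901937 0.16      ]
0.2 [0.61307591 0.11937058 0.2       ] [0.4956408  0.08696402 0.2       ]
```

>>> drive_tool:
  rows:
    - [[0.055, -0.009, 0], 0, 0.7]
    - [[0.055, -0.009, -0.15], 0, 0.7]
    - [[0.055, -0.009, -0.3], 0, 0.7]
    - [[0.055, -0.009, -0.4], 0, 0.7]
    - [[0.055, -0.009, -0.5], 0, 0.7]
    - [[0.055, -0.009, -0.55], 0, 0.7]
    - [[0.055, -0.009, -0.57], 0, 0.7]
    - [[0.055, -0.009, -0.58], 0, 0.7]
    - [[0.055, -0.009, -0.58], 0, 0.7]
  newtons: 20

```text
t: 3.3
eef_pos: [0.5426, 0.2019, 0.128]
ee_rot: [-1.571, 0.001, -3.141]
force: [0.4, 1.1, 0.2]
width: 0.0614
```

Run:
```python
from h import *
s,f,T=wrist(); print({k:np.round(s[k],4) for k in("t","q","eef_pos","ee_rot","force","moment","width")})
cv2.imwrite("pics/g.png",f["img"])
```

```text
{'t': np.float64(3.3), 'q': array([ 6.940e-01,  2.851e-01, -3.369e-01,  3.000e-04, -9.481e-01,
        8.771e-01]), 'eef_pos': array([0.5426, 0.2019, 0.128 ]), 'ee_rot': array([-1.5711e+00,  6.0000e-04, -3.1410e+00]), 'force': array([0.3751, 1.1306, 0.2388]), 'moment': array([-0.0253, -0.0018, -0.0304]), 'width': np.float64(0.0614)}
```

View pics/g.png

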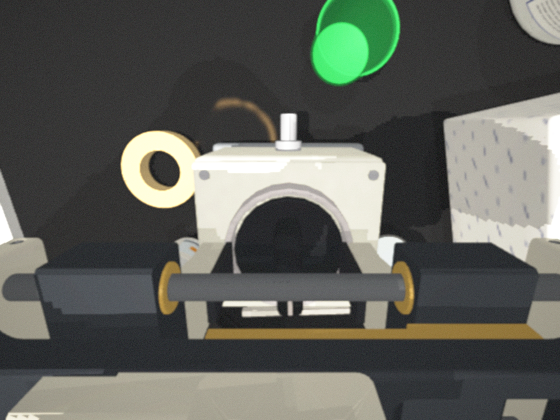

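The dial is centred between the fingers (rim about px 230–350). I'll go down 3 mm more and grip.

>>> drive_tool:
  rows:
    - [[0, -0.002, -0.01], 0, 0.6]
    - [[0, -0.002, -0.01], 0, 0.3]
    - [[0, -0.002, -0.01], 0, 0.12]
    - [[0, -0.002, -0.01], 0, 0]
    - [[0, -0.002, -0.01], 0, 0]
    - [[0, -0.002, -0.01], 0, 0]
    - [[0, -0.002, -0.01], 0, 0]
    - [[0, -0.002, -0.01], 0, 0]
    - [[0, -0.002, -0.01], 0, 0]
  newtons: 25

```text
t: 4.25
eef_pos: [0.542, 0.2006, 0.1246]
ee_rot: [-1.57, -0.0, -3.141]
force: [0.5, -3.5, 2.8]
width: 0.014
```

>>> drive_tool:
  rows:
    - [[0, 0, 0.008], 0, 0]
    - [[0, 0, 0.015], 0, 0]
    - [[0, 0, 0.02], 0, 0]
    - [[0, 0, 0.025], 0, 0]
    - [[0, 0, 0.029], 0, 0]
    - [[0, 0, 0.032], 0, 0]
    - [[0, 0, 0.032], 0, 0]
    - [[0, 0, 0.032], 0, 0]

```text
t: 5.05
eef_pos: [0.542, 0.2006, 0.134]
ee_rot: [-1.57, -0.0, -3.141]
force: [1.8, -5.2, -4.2]
width: 0.0138
```

>>> drive_tool:
  rows:
    - [[0, 0.001, 0.001], 0, 0]
    - [[0, 0.002, 0.002], 0, 0]
    - [[0, 0.002, 0.003], 0, 0]
    - [[0, 0.002, 0.003], 0, 0]

```text
t: 5.45
eef_pos: [0.5419, 0.2006, 0.1347]
ee_rot: [-1.569, -0.001, -3.142]
force: [3.4, -6.8, -3.4]
width: 0.0136
```

>>> drive_tool:
  rows:
    - [[0.001, -0.003, 0], 0, 0]
    - [[0.002, -0.006, 0], 0, 0]
    - [[0.002, -0.006, 0], 0, 0]

```text
t: 5.75
eef_pos: [0.5421, 0.2004, 0.1347]
ee_rot: [-1.572, -0.001, -3.141]
force: [-1.3, 2.0, -3.4]
width: 0.0138
```

>>> drive_tool:
  rows:
    - [[0, 0, 0], 0.03, 0]
    - [[0, 0, 0], 0.06, 0]
    - [[0, 0, 0], 0.09, 0]
    - [[0, 0, 0], 0.12, 0]
    - [[0, 0, 0], 0.15, 0]
    - [[0, 0, 0], 0.15, 0]

```text
t: 6.35
eef_pos: [0.5421, 0.2003, 0.1347]
ee_rot: [-1.571, -0.001, -2.905]
force: [-2.3, 0.3, -4.1]
width: 0.0138
```

Run:
```python
from h import *
s=get_state(); print({k:np.round(s[k],4) for k in("t","q","eef_pos","ee_rot","force","moment","width")})
```

```text
{'t': np.float64(6.35), 'q': array([ 6.9160e-01,  2.7750e-01, -3.2960e-01, -1.0000e-03, -9.6410e-01,
        1.1165e+00]), 'eef_pos': array([0.5421, 0.2003, 0.1347]), 'ee_rot': array([-1.5714e+00, -7.0000e-04, -2.9049e+00]), 'force': array([-2.257 ,  0.2836, -4.1168]), 'moment': array([0.6858, 0.9231, 0.0454]), 'width': np.float64(0.0138)}
```

>>> drive_tool:
  rows:
    - [[0, 0, 0], 0.06, 0]
    - [[0, 0, 0], 0.12, 0]
    - [[0, 0, 0], 0.18, 0]
    - [[0, 0, 0], 0.24, 0]
    - [[0, 0, 0], 0.3, 0]
    - [[0, 0, 0], 0.34, 0]
    - [[0, 0, 0], 0.36, 0]
    - [[0, 0, 0], 0.36, 0]

```text
t: 7.15
eef_pos: [0.5422, 0.2002, 0.1347]
ee_rot: [-1.572, -0.0, -2.341]
force: [-3.6, 2.4, -4.5]
width: 0.014
```

>>> drive_tool:
  rows:
    - [[0, 0, -0.003], 0, 0]
    - [[0, 0, -0.006], 0, 0]
    - [[0, 0, -0.009], 0, 0]
    - [[0, 0, -0.011], 0, 0]
    - [[0, 0, -0.011], 0, 0]

```text
t: 7.65
eef_pos: [0.5424, 0.2003, 0.1328]
ee_rot: [-1.571, 0.001, -2.341]
force: [-7.1, 3.2, 5.4]
width: 0.0139
```

>>> drive_tool:
  rows:
    - [[-0.001, 0, 0.006], 0, 0]
    - [[-0.002, 0.001, 0.011], 0, 0]
    - [[-0.002, 0.001, 0.011], 0.03, 0]
    - [[-0.002, 0.001, 0.011], 0.057, 0]
    - [[-0.002, 0.001, 0.011], 0.057, 0]

```text
t: 8.15
eef_pos: [0.5422, 0.2003, 0.1348]
ee_rot: [-1.571, 0.0, -2.251]
force: [-0.7, 2.0, -5.9]
width: 0.0139
```

>>> drive_tool:
  rows:
    - [[0, 0, -0.003], 0, 0]
    - [[0, 0, -0.006], 0, 0]
    - [[0, 0, -0.009], 0, 0]
    - [[0, 0, -0.011], 0, 0]
    - [[0, 0, -0.011], 0, 0]

```text
t: 8.65
eef_pos: [0.5423, 0.2004, 0.1328]
ee_rot: [-1.57, 0.001, -2.251]
force: [-6.1, 2.6, 7.3]
width: 0.0138
```

>>> drive_tool:
  rows:
    - [[0, 0, 0.006], 0, 0]
    - [[0, 0, 0.011], 0, 0]
    - [[0, 0, 0.011], 0.05, 0]
    - [[0, 0, 0.011], 0.1, 0]
    - [[0, 0, 0.011], 0.15, 0]
    - [[0, 0, 0.011], 0.195, 0]
    - [[0, 0, 0.011], 0.2, 0]
    - [[0, 0, 0.011], 0.2, 0]

```text
t: 9.45
eef_pos: [0.5421, 0.2003, 0.1348]
ee_rot: [-1.571, 0.0, -1.938]
force: [-0.2, 4.3, -6.6]
width: 0.0134
```

>>> drive_tool:
  rows:
    - [[0, 0, -0.003], 0, 0]
    - [[0, 0, -0.006], 0, 0]
    - [[0, 0, -0.009], 0, 0]
    - [[0, 0, -0.011], 0, 0]
    - [[0, 0, -0.011], 0, 0]

```text
t: 9.95
eef_pos: [0.5422, 0.2002, 0.1321]
ee_rot: [-1.57, 0.0, -1.937]
force: [-3.3, 3.2, 1.0]
width: 0.0139
```

>>> drive_tool:
  rows:
    - [[0, 0, 0], 0, 0]
    - [[0, 0, -0.002], 0, 0]
    - [[0, 0, -0.004], 0, 0]
    - [[0, 0, -0.004], 0, 0]

```text
t: 10.35
eef_pos: [0.5423, 0.2003, 0.1307]
ee_rot: [-1.57, 0.0, -1.936]
force: [-3.5, 3.0, 3.2]
width: 0.0139
```

Run:
```python
from h import *
s=get_state(); print({k:np.round(s[k],4) for k in("t","eef_pos","ee_rot","force","moment","width")})
```

```text
{'t': np.float64(10.35), 'eef_pos': array([0.5423, 0.2003, 0.1307]), 'ee_rot': array([-1.5704e+00,  3.0000e-04, -1.9362e+00]), 'force': array([-3.5498,  3.0361,  3.1826]), 'moment': array([1.186 , 1.2367, 0.1045]), 'width': np.float64(0.0139)}
```

It has dropped past the blocks with only friction force (3 N), so this is the notch, at 1.205 rad. Pushing it home now.

>>> drive_tool:
  rows:
    - [[0, 0, -0.003], 0, 0]
    - [[0, 0, -0.006], 0, 0]
    - [[0, 0, -0.009], 0, 0]
    - [[0, 0, -0.012], 0, 0]
    - [[0, 0, -0.015], 0, 0]
    - [[0, 0, -0.017], 0, 0]
    - [[0, 0, -0.017], 0, 0]

```text
t: 11.05
eef_pos: [0.5423, 0.2003, 0.1255]
ee_rot: [-1.57, 0.0, -1.936]
force: [-2.3, 4.0, 4.4]
width: 0.0141
```

>>> drive_tool:
  rows:
    - [[0, 0, -0.002], 0, 0]
    - [[0, 0, -0.004], 0, 0]
    - [[0, 0, -0.006], 0, 0]
    - [[0, 0, -0.006], 0, 0]
    - [[0, 0, -0.006], 0, 0]

```text
t: 11.55
eef_pos: [0.5424, 0.2003, 0.1245]
ee_rot: [-1.57, 0.001, -1.936]
force: [-4.4, 2.5, 10.3]
width: 0.014
```

>>> drive_tool:
  rows:
    - [[0, 0, 0.003], 0, 0]
    - [[0, 0, 0.003], 0, 0.2]
    - [[0, 0, 0.003], 0, 0.4]
    - [[0, 0, 0.003], 0, 0.6]
    - [[0, 0, 0.003], 0, 0.6]
    - [[0, 0, 0.003], 0, 0.6]
    - [[0, 0, 0.003], 0, 0.6]

```text
t: 12.25
eef_pos: [0.5421, 0.2, 0.1245]
ee_rot: [-1.571, -0.0, -1.936]
force: [0.8, -0.3, -0.7]
width: 0.0498
```

>>> drive_tool:
  rows:
    - [[0, 0, 0.05], 0, 0.6]
    - [[0, 0, 0.15], 0, 0.6]
    - [[0, 0, 0.3], 0, 0.6]
    - [[0, 0, 0.45], 0, 0.6]
    - [[0, 0, 0.59], 0, 0.6]
    - [[0, 0, 0.59], 0, 0.6]
    - [[0, 0, 0.59], 0, 0.6]

```text
t: 12.95
eef_pos: [0.5423, 0.2004, 0.3026]
ee_rot: [-1.57, 0.002, -1.936]
force: [-0.2, 0.1, -1.5]
width: 0.0525
```

Run:
```python
from h import *
s,f,T=wrist(); print({k:np.round(s[k],4) for k in("t","eef_pos","ee_rot","force")})
r=show(("scene",))["scene"]; a=cv2.resize(r["img"][150:310,210:390],None,fx=2.2,fy=2.2,interpolation=2)
w=f["img"][0:352,100:500]; cv2.imwrite("pics/z.png",np.hstack([a,w]))
for t in("beaker_centre","jar_centre"):
  for x in regions_of(r,t)[:3]:
    v,u=np.nonzero(x["pixels"]); print(t,round(u.mean()),round(v.mean()))
```

```text
{'t': np.float64(12.95), 'eef_pos': array([0.5423, 0.2004, 0.3026]), 'ee_rot': array([-1.5697,  0.0024, -1.9365]), 'force': array([-0.1755,  0.0531, -1.5245])}
beaker_centre 299 272
beaker_centre 355 222
beaker_centre 255 314
jar_centre 249 222
jar_centre 294 203
```

View pics/z.png

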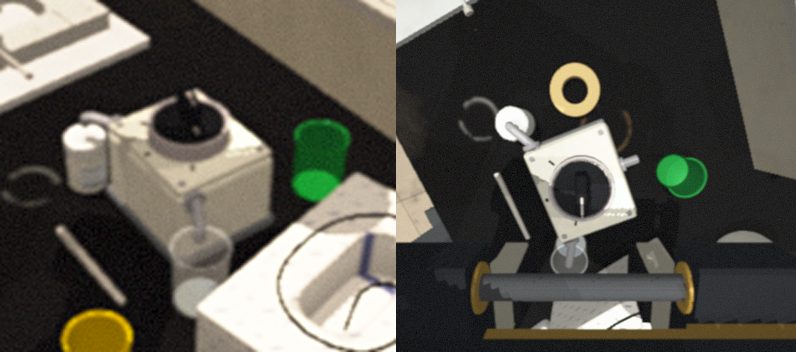

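The picture shows the knob in the rim, with its white line at (583,207) pointing to the beaker's side. The beaker and jar haven't moved, and the gripper is clear. I'm handing the job in.

```bash
python3 -c "
from station import *
print(job_done())"
```

```text
the job is handed in; nothing more can be done
None
```

The knob is locked in the notch on the beaker's side, the gripper has let go, and the job is handed in at about 13 s.

- **Which side:** the clear beaker stands under the right-hand spout, so I turned the knob positive.
- **Finding the notch:** I pulled the knob up about 10 mm to its stop and turned it. Light presses at about 0.80 and 0.89 rad met the lock blocks with 5–7 N. At about 1.205 rad it sank with only friction.
- **Locking:** pushed home there, the tool came to 124.5 mm, against 124.6 mm when I first gripped the closed knob, with a push of about 10 N.
- **Forces:** the pushing readings stayed at or below about 10 N. The turning moment was 0.05–0.10 N m at the two points where I read it.
- **Last checks:** the beaker and jar were within about a pixel of where they started, and the final picture shows the pointer towards the beaker's spout.

The only thing off was the first grip, about 1 mm to one side. It gave up to about 7 N of sideways force until I corrected it before turning. I did not pull or turn the knob after locking to test it.

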